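# Ease a hinged carrier plate off its rest screws with a levelling wedge and hold it

## Task

A colleague wants to reset the two brass rest screws under the free edge of the blue hinged carrier plate. Take the yellow levelling wedge by its dark grip block, set it flat on the stand's base with its thin end towards the plate, and push it straight in under the middle of the free edge until the plate just lifts off both screws: about 3 mm, at least 1 and not more than 5. Do not lift the plate by hand and leave the other things alone; finish still gripping the wedge there so that it keeps holding the plate up.

Things in the scene. Friction and masses are not known exactly. Their poses are not given: they have to be found in the camera images.
- stand: Fixed aluminium base, 275 x 160 x 12 mm, a blue hinged plate at its far end. Origin: on the table, below the middle of the plate's free edge. x: from the free edge to the hinge, the way the wedge is pushed; y left along the edge; z up. Base: x = -150 to 125, y = -80 to 80 mm, top at z = 12 mm. x = -150 to 0 is the bare runway before the plate, with two dark lines at y = -21 and 21 mm.
- carrier (a joint): Hinge of the blue plate, rad: 0 at rest on the two brass screws, grows as the free edge rises. Hinge 110 mm behind the free edge (stand x = 110, z = 24 mm): 0.01 rad lifts the edge 1.1 mm. Plate 110 x 120 x 8 mm with transformer, heat sink and terminal strip on top, about 0.75 kg (about 4 N at the free edge, varies by up to a quarter); it turns freely and falls back by its weight.
- plate_lip (a point): Middle of the lower front edge (free edge) of the blue plate; moves with the plate. At rest 8 mm above the top of the base (20 mm above the table). The two brass rest screws, 8 mm high, with dark collars 16 mm across, stand at stand x = 8, y = -48 and 48 mm.
- wedge: Loose levelling wedge, 120 mm long, 0.22 kg. Origin: centre of its underside; x to its thin end, z up. Yellow slope, 40 mm wide, from x = -24 mm (18 mm thick) to x = 60 mm (4 mm thick, thin end): 1 mm rise every 6 mm; flat underside. Behind it a dark grip block, x = -60 to -24 mm, 24 mm wide (along y), 50 mm high from the underside. Starts flat on the table.
- wedge_grip (a point): Point inside the wedge's grip block to grip it by, across the 24 mm width: x = -42, y = 0 mm, 36 mm above the underside of the wedge.
- wedge_tip (a point): Middle of the lower edge of the wedge's thin end: x = 60 mm in the wedge's frame.
- hexkeys: Blue folding hex-key set, 90 x 26 x 18 mm, bystander; origin at the centre of its underside, long axis y.
- printed_finger: Orange printed gripper finger, 70 x 24 x 18 mm, bystander; origin at the centre of its underside, long axis y.
- stick: Red USB stick, 52 x 18 x 8 mm, bystander; origin at the centre of its underside, long axis y.
Things that resemble listed ones, but are neither listed nor needed, are in the scene too. Of the things that look like the wedge, the largest one is meant.

How it is judged:
By the outcome, as a careful person would: the job done as asked, in the order asked, and still so for the second after the job is handed in, while the arm keeps its last pose, push and grip.
It also fails if it takes over 40 s, if anything falls off the work surface, if the arm or the gripper's body presses on something with over 40 N, if the wrist force passes 120 N, or if a joint passes its speed limit or range.

## Robot

A 6-joint arm with a two-finger parallel gripper is mounted at the origin on a cart in front of the work surface, level with it; the furniture and walls round the work are solid. World frame = base frame: x ahead of the robot, y to its left, z up, the work surface at z = 0. Lengths are in m, angles in rad, forces in N, time in s.
With the tool pointing down it reaches from about 0.375 to 0.825 m from the base axis. Payload 5.5 kg.
Tool frame: the origin (TCP) lies midway between the tips of the shut fingers; the grasp point (between the pads) lies r.grip_point_offset behind it (r.grip_point_offset is the distance from the TCP to the grasp point, in m); z points along the fingers, y is the line along which they close (so a half turn about z gives the same grasp; the last joint's range is limited). The gripper opens to 85 mm and grips with 20 to 120 N. Pads are 22 mm wide; open, the fingers measure 114 mm over their backs; the gripper's body (76 mm by 85 mm) begins 54 mm behind the grasp point. The pads swing forward as they close: fully open they stand 13 mm farther back than shut.
Start: joints at [1.239, 0.314, -0.047, 1.21, 0, 1.571], TCP at [0.195, 0.567, 0.231] pointing down, gripper open.
Joint ranges: [-2.67, 2.67], [-0.69, 1.73], [-1.03, 1.25], [-2.08, 2.16], [-1.42, 1.45], [-3.14, 3.14]. Speed limits (rad/s): [2.39, 2.39, 3.01, 3.14, 3.14, 3.14].

## Interface

Orientations are given as a unit quaternion [w, x, y, z].
In Python, from cell import r, eyes, workorder, search_frame, silhouettes gives the robot as it stands. The module is installed in compiled form; this text tells all that it offers.
- The arm moves only by the tool play_rows, never from a script. Its argument "motion" is a list of rows, each a list of 3 entries, a list of its own where there are three numbers: the shift along the world's x, y, z in cm, then the turn, a rotation vector about the world's x, y, z in rad, then the closure, from -1 (fully open) to 1 (shut). In form: [[[x, y, z], [ax, ay, az], gripper], ...]. A call has 1 to 5 rows; each row is the pose to reach, as a shift and turn from the pose commanded when the call began; what a row does not reach only later rows make up. A row lasts 1/10 s, in which the tool goes at most 50 mm and 8.59 degrees, less where a joint would pass 70% of its speed; a pose out of reach is approached as far as the arm can. A call with a gripper value outside its range is refused whole. The fingers move at their own pace and stop on an object; "squeeze" is the grip in N (left out, the last holds). Time passes only in rows, so rows that repeat a pose let the fingers close. It gives the time, the measured TCP pose, the force, the opening and the grip force at its end, in the units of the state.
- r.get_obs(): the state, without advancing time (a new reading comes with each control period).
- eyes.snapshot(name): name is "scene" or "top" or "wrist"; returns (picture, depth): 480x640x3 uint8, blue, green, red; 480x640 float32, m along the optical axis (not along the pixel's ray), 0 where there is no reading.
- eyes.calibration(name): a dict with "K" (3x3 intrinsics, pixels), "distortion" ([k1, k2, p1, p2, k3] as OpenCV has them; the pictures are not rectified), "world_from_camera" (4x4, takes a point from camera to world coordinates). Camera axes: x right, y up, looking along -z (the intrinsics and any distortion apply to the point x, -y, -z); pixel columns grow to the right and rows downward; lengths in m; the calibration is good to about 2 mm. A picture is of the moment at which its call begins: read the wrist's pose just before it. calibration takes no time and is no camera call; for the wrist camera it gives the pose at the moment of the call.
- workorder.hand_in(): hands the job in; it is judged then, once.
Trained networks look in the newest picture that a camera, given by its name, has taken for a name from the list of things; names that differ only in an ending like _2 or _b are one class to them, and where a whole thing is asked for, a point or a joint stands for the part that bears it (a point fixed in the world has none). Each returns a list of dicts, best first, with "confidence" (0 to 1); they miss things now and then, are a little off and sometimes report something else, mostly with a low value. They report only what shows in the picture. A call takes as long as a camera call. They do not tell look-alikes from the thing itself.
- search_frame(camera, label): "at" ([column, row] as shares, 0 to 1, of the picture: columns of its width, rows of its height, amid what is visible of it).
- silhouettes(camera, label): "region" (480x640 bool, what is visible of it) and "at" ([column, row] as shares, 0 to 1, of the picture: columns of its width, rows of its height, amid what is visible of it).
The state is a dict: "time": time; "q": joint angles; "qvel": joint speeds; "joint_torque": joint torques, N m; "eef_pos": TCP position; "tcp_rot": TCP orientation; "ft_force": force on the tool from outside, world axes, zero at the start; "moment": the same for the moment, N m; "grip_width": finger opening in m; "gripper_force": force on a finger pad.
Only numpy, scipy, OpenCV 4.12 (cv2) and the standard library are available. Lean on these libraries where they do the work, as an engineer would, in place of code of your own. Each camera call takes 0.05 s, during which the arm holds its last target. There are 200 camera calls.

## Working session

There is one attempt and no reset: what is moved stays moved. The work goes in short steps, Python scripts to look and compute and a tool call to move; the robot and the scene stay as the last step left them, time stands still between calls to the robot, and variables do not carry over. Pictures are saved under pics/ and viewed, at most 10 in all, crops included, and the job is handed in when it is done.

Besides the shell and the picture viewer there is one more tool, called as name(argument=value, ...) on one line, values as JSON. play_rows: Moves the arm, as the interface text tells. Its arguments: {"type":"object","properties":{"motion":{"type":"array","items":{"type":"array"}},"squeeze":{"type":"number"}},"required":["motion"]}

```bash
mkdir -p pics; cat > h.py <<'E'
import numpy as np, cv2
from cell import r, eyes, workorder, search_frame, silhouettes
def unproj(cal,uv,d):
    uv=np.asarray(uv,float).reshape(-1,1,2)
    n=cv2.undistortPoints(uv,np.array(cal["K"]),np.array(cal["distortion"])).reshape(-1,2)
    d=np.asarray(d).reshape(-1,1)
    p=np.hstack([n[:,:1]*d,-n[:,1:]*d,-d])
    T=np.array(cal["world_from_camera"]); return p@T[:3,:3].T+T[:3,3]
def cloud(cal,dep,mask=None):
    m=dep>0
    if mask is not None: m&=mask
    v,u=np.nonzero(m); return unproj(cal,np.c_[u,v],dep[v,u]),u,v
E
python3 - <<'E'
from h import *
o=r.get_obs();print(o["time"],o["eef_pos"],o["tcp_rot"],r.grip_point_offset,o["grip_width"])
for c in ["top","scene"]:
    im,d=eyes.snapshot(c);cv2.imwrite(f"pics/{c}0.png",im);cal=eyes.calibration(c);np.savez(f"{c}0.npz",im=im,d=d)
    print(c,np.round(cal["world_from_camera"],3).tolist())
    for l in ["wedge","stand","carrier"]:
        for s in silhouettes(c,l)[:3]:
            P,_,_=cloud(cal,d,s["region"]); 
            print(l,round(s["confidence"],2),np.array(s["at"])*[640,480],s["region"].sum(),np.median(P,0).round(3),P.min(0).round(3),P.max(0).round(3))
E
```

```text
0.0 [0.19526114 0.56673286 0.23042307] [-1.42687837e-04  1.65111285e-01  9.86274567e-01 -8.49143205e-04] 0.0187 0.08528003463488368
top [[0.055, 0.978, -0.2, 0.185], [-0.998, 0.054, -0.009, 0.056], [0.002, 0.2, 0.98, 1.63], [0.0, 0.0, 0.0, 1.0]]
wedge 0.81 [251.776 276.   ] 322 [0.386 0.25  0.009] [ 0.353  0.208 -0.004] [0.418 0.288 0.042]
wedge 0.78 [226.624 227.424] 582 [0.512 0.323 0.013] [ 0.451  0.304 -0.006] [0.573 0.347 0.057]
wedge 0.78 [203.328 277.008] 336 [0.369 0.385 0.01 ] [ 0.33   0.356 -0.005] [0.41  0.411 0.042]
stand 0.58 [419.584 226.608] 5889 [ 0.551 -0.189  0.014] [ 0.407 -0.299 -0.003] [ 0.703 -0.085  0.067]
carrier 0.71 [416.384 193.488] 1885 [ 0.62  -0.173  0.031] [ 0.554 -0.247  0.006] [ 0.694 -0.108  0.067]
scene [[0.61, 0.587, -0.531, -0.051], [-0.792, 0.466, -0.394, -0.349], [0.016, 0.662, 0.75, 0.862], [0.0, 0.0, 0.0, 1.0]]
wedge 0.8 [238.08 208.32] 654 [0.495 0.319 0.014] [ 0.449  0.306 -0.002] [0.577 0.385 0.054]
wedge 0.78 [227.328 257.088] 271 [0.374 0.235 0.011] [ 0.35   0.21  -0.002] [0.419 0.288 0.04 ]
wedge 0.77 [185.92  234.816] 409 [0.361 0.392 0.01 ] [ 0.33   0.359 -0.002] [0.409 0.429 0.039]
stand 0.81 [426.688 310.416] 7642 [ 0.539 -0.198  0.013] [ 0.403 -0.3   -0.003] [ 0.722 -0.079  0.061]
```

View pics/top0.png

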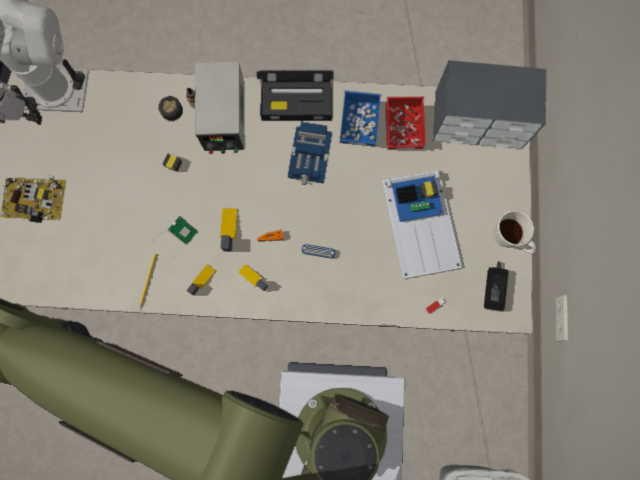

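View pics/scene0.png

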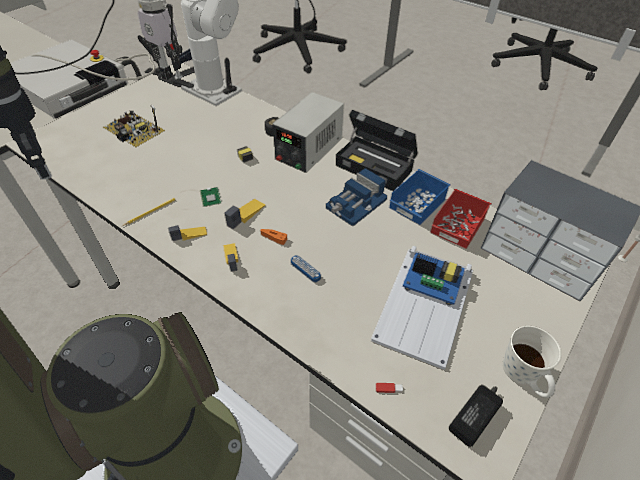

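Both views show the large yellow wedge at top (229,228), with its thin end pointing up in the image (+x). The two smaller look-alikes are at (202,278) and (252,277). The stand is at (425,225), with the blue plate at its upper end, and the runway faces the robot.

```bash
python3 - <<'E'
from h import *
z=np.load("top0.npz");im,d=z["im"],z["d"];cal=eyes.calibration("top")
P,u,v=cloud(cal,d)
C=im[v,u].astype(int)
def rect(m,n):
    q=P[m]; R=cv2.minAreaRect((q[:,:2]*1000).astype(np.float32)); print(n,m.sum(),R,np.median(q[:,2])); print(cv2.boxPoints(R).round(0).tolist())
box=lambda a,b,c,e:(P[:,0]>a)&(P[:,0]<b)&(P[:,1]>c)&(P[:,1]<e)
hsv=cv2.cvtColor(im,cv2.COLOR_BGR2HSV)[v,u].astype(int)
yel=(hsv[:,0]>18)&(hsv[:,0]<32)&(hsv[:,1]>150)
rect(box(.44,.6,.28,.36)&yel,"yellow")
rect(box(.43,.49,.28,.36)&(P[:,2]>.042),"grip top")
rect(box(.38,.75,-.33,-.05)&(P[:,2]>.008)&(P[:,2]<.08),"stand")
blue=(hsv[:,0]>95)&(hsv[:,0]<125)&(hsv[:,1]>120)
rect(box(.5,.75,-.33,-.05)&blue,"blue")
print("table z",np.median(P[box(.4,.6,0,.1)][:,2]))
E
```

```text
yellow 407 ((526.8209228515625, 325.9217224121094), (91.883544921875, 41.03434753417969), 2.7034358978271484) 0.010240081250571409
[[480.0, 344.0], [482.0, 303.0], [574.0, 308.0], [572.0, 349.0]]
grip top 125 ((469.8250732421875, 322.0398864746094), (35.45726013183594, 24.966712951660156), 4.857236385345459) 0.04835428520776097
[[451.0, 333.0], [453.0, 308.0], [489.0, 311.0], [486.0, 336.0]]
stand 5279 ((566.0119018554688, -190.67437744140625), (368.4481506347656, 276.05145263671875), 0.3850948214530945) 0.014865885918597499
[[381.0, -54.0], [383.0, -330.0], [751.0, -327.0], [749.0, -51.0]]
blue 971 ((619.8118896484375, -175.97254943847656), (106.42779541015625, 118.13323974609375), 13.968948364257812) 0.02768775419308067
[[554.0, -131.0], [582.0, -246.0], [686.0, -220.0], [657.0, -106.0]]
table z -0.0002392024154214134
```

play_rows(motion=[[[27,-24.5,-3],[0,0,0.39],-1],[[27,-24.5,-3],[0,0,0.39],-1],[[27,-24.5,-3],[0,0,0.39],-1],[[27,-24.5,-3],[0,0,0.39],-1],[[27,-24.5,-3],[0,0,0.39],-1]], squeeze=40)

```text
time: 0.9
eef_pos: [0.3777, 0.4017, 0.2113]
tcp_rot: [0.0, -0.029, 1.0, 0.0]
ft_force: [1.4, 0.7, -0.2]
grip_width: 0.0852
gripper_force: 0.0
```

play_rows(motion=[[[4.5,-4,-0.5],[0,0,0],-1],[[8.7,-8,-1],[0,0,0],-1],[[8.7,-8,-1],[0,0,0],-1],[[8.7,-8,-1],[0,0,0],-1]])

```text
time: 1.3
eef_pos: [0.4654, 0.3208, 0.2009]
tcp_rot: [0.0, -0.027, 1.0, -0.0]
ft_force: [-0.4, 0.1, 1.0]
grip_width: 0.0858
gripper_force: 0.0
```

```bash
python3 - <<'E'
from h import *
o=r.get_obs();print(o["time"],o["eef_pos"],o["tcp_rot"])
cal=eyes.calibration("wrist");im,d=eyes.snapshot("wrist");cv2.imwrite("pics/w1.png",im);np.savez("w1.npz",im=im,d=d)
P,u,v=cloud(cal,d)
hsv=cv2.cvtColor(im,cv2.COLOR_BGR2HSV)[v,u].astype(int)
yel=(hsv[:,0]>18)&(hsv[:,0]<32)&(hsv[:,1]>150)
box=lambda a,b,c,e:(P[:,0]>a)&(P[:,0]<b)&(P[:,1]>c)&(P[:,1]<e)
for n,m in (("yel",box(.4,.62,.27,.38)&yel&(P[:,2]>.002)),("grip",box(.42,.51,.28,.37)&(P[:,2]>.045)&(P[:,2]<.06))):
    if m.sum()<10: print(n,m.sum());continue
    R=cv2.minAreaRect((P[m][:,:2]*1000).astype(np.float32));print(n,m.sum(),R,np.median(P[m][:,2]))
E
```

```text
1.3 [0.46538133 0.32083463 0.20086759] [ 5.06878800e-05 -2.69281995e-02  9.99637326e-01 -2.91582969e-04]
yel 3921 ((486.851318359375, 325.16693115234375), (173.5886688232422, 109.78996276855469), 0.0536707304418087) 0.008856587182141273
grip 1333 ((471.2851257324219, 325.1422424316406), (35.50588607788086, 23.62064552307129), 2.6254961490631104) 0.049368304198501856
```

View pics/w1.png

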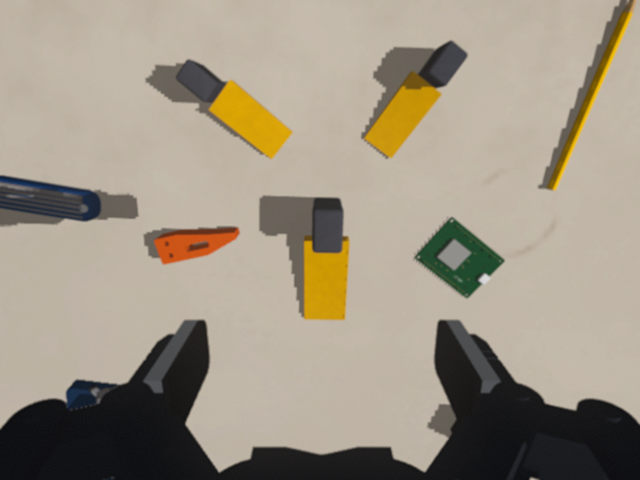

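The wrist view shows the large wedge with its grip block at (328,224). There are no obstacles within the finger span, and the yaw agrees to within about 0.5°.

play_rows(motion=[[[0.6,0.4,-4],[0,0,-0.008],-1],[[0.6,0.4,-9],[0,0,-0.008],-1],[[0.6,0.4,-14],[0,0,-0.008],-1],[[0.6,0.4,-17.5],[0,0,-0.008],-1],[[0.6,0.4,-18.3],[0,0,-0.008],-1]])

```text
time: 1.85
eef_pos: [0.4654, 0.3261, 0.0142]
tcp_rot: [-0.003, -0.026, 1.0, -0.002]
ft_force: [-0.4, -0.6, 0.2]
grip_width: 0.0856
gripper_force: 0.0
```

play_rows(motion=[[[0,0,0],[0,0,0],1],[[0,0,0],[0,0,0],1],[[0,0,0],[0,0,0],1],[[0,0,0],[0,0,0],1],[[0,0,0],[0,0,0],1]], squeeze=60)

```text
time: 2.35
eef_pos: [0.4709, 0.3277, 0.0203]
tcp_rot: [0.001, -0.025, 1.0, 0.001]
ft_force: [-0.7, -1.4, 7.8]
grip_width: 0.0233
gripper_force: 59.3
```

play_rows(motion=[[[0,0,4],[0,0,0],1],[[0,0,8],[0,0,0],1],[[0,0,12],[0,0,0],1],[[0,-4,15],[0,0,0],1],[[0,-8,15],[0,0,0],1]])

```text
time: 2.85
eef_pos: [0.4725, 0.2484, 0.1736]
tcp_rot: [0.004, -0.026, 1.0, 0.002]
ft_force: [1.8, -0.7, -2.3]
grip_width: 0.023
gripper_force: 59.9
```

play_rows(motion=[[[-1,-5,0],[0,0,0.04],1],[[-1,-10,0],[0,0,0.08],1],[[-2,-15,0],[0,0,0.12],1],[[-2,-20,0],[0,0,0.16],1],[[-3,-25,0],[0,0,0.2],1]])

```text
time: 3.35
eef_pos: [0.4405, -0.0021, 0.169]
tcp_rot: [0.001, -0.126, 0.992, -0.0]
ft_force: [-0.2, -0.6, -2.2]
grip_width: 0.0232
gripper_force: 59.8
```

play_rows(motion=[[[0,-5,0],[0,0,0],1],[[0,-10,0],[0,0,0],1],[[0,-15,0],[0,0,0],1],[[0,-20,0],[0,0,0],1],[[0,-22,0],[0,0,0],1]])

```text
time: 3.85
eef_pos: [0.4399, -0.2244, 0.1689]
tcp_rot: [0.001, -0.123, 0.992, -0.001]
ft_force: [0.8, 0.9, -2.0]
grip_width: 0.0227
gripper_force: 60.0
```

play_rows(motion=[[[0,0,0],[0,0,0],1],[[0,0,0],[0,0,0],1]])

```text
time: 4.05
eef_pos: [0.4397, -0.2202, 0.1684]
tcp_rot: [0.0, -0.124, 0.992, 0.0]
ft_force: [-0.3, -0.1, -2.3]
grip_width: 0.0233
gripper_force: 60.0
```

```bash
python3 - <<'E'
from h import *
o=r.get_obs();print(o["time"],o["eef_pos"],o["tcp_rot"],o["q"],o["ft_force"],o["grip_width"])
for c in ["wrist","scene"]:
    cal=eyes.calibration(c);im,d=eyes.snapshot(c);cv2.imwrite(f"pics/{c}2.png",im);np.savez(f"{c}2.npz",im=im,d=d,T=cal["world_from_camera"])
c=cv2.imread("pics/scene2.png")[200:380,320:520];w=cv2.imread("pics/wrist2.png")
cv2.imwrite("pics/c2.png",np.hstack([cv2.resize(w,(400,300)),cv2.resize(c,(333,300))]))
E
```

```text
4.05 [ 0.43973262 -0.22019201  0.16835941] [ 5.40993187e-05 -1.24099120e-01  9.92269779e-01  3.00683769e-04] [-4.64616873e-01  1.48286732e-01 -4.05232900e-01  1.01752083e+00
  5.60133675e-04 -7.13456716e-01] [-0.26117379 -0.10620305 -2.28091632] 0.023282912560850796
```

View pics/c2.png

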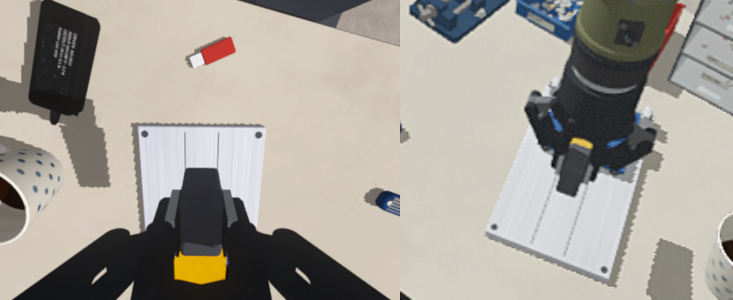

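The wedge is held aligned over the runway, with the runway lines at full-frame x≈295 and 350 and the base's near edge at row ≈200.

```bash
python3 - <<'E'
from h import *
z=np.load("wrist2.npz");im,d,T=z["im"],z["d"],z["T"];cal=eyes.calibration("wrist");cal["world_from_camera"]=T
P,u,v=cloud(cal,d);hsv=cv2.cvtColor(im,cv2.COLOR_BGR2HSV)[v,u].astype(int)
m=(P[:,2]>.007)&(P[:,2]<.017)&(u>200)&(u<440)
G=P[m];print("base z",np.median(G[:,2]))
R=cv2.minAreaRect((G[:,:2]*1000).astype(np.float32));print("base rect",R,cv2.boxPoints(R).round(1).tolist())
# border pixel edges: leftmost/rightmost per row, nearest per column
mask=np.zeros(d.shape,bool);mask[v[m],u[m]]=1
XY=lambda uu,vv:unproj(cal,np.c_[uu,vv],d[vv,uu])[:,:2]
def line(q):
    vx,vy,x0,y0=cv2.fitLine(q.astype(np.float32),cv2.DIST_HUBER,0,1e-4,1e-4).ravel();
    return np.array([vx,vy]),np.array([x0,y0])
rows=np.arange(215,300);L=np.array([np.nonzero(mask[a])[0].min() for a in rows]);Rr=np.array([np.nonzero(mask[a])[0].max() for a in rows])
cols=np.arange(240,410);Tt=np.array([np.nonzero(mask[:,a])[0].min() for a in cols])
out=[line(XY(L,rows)),line(XY(Rr,rows)),line(XY(cols,Tt))]
for q in out: print(np.degrees(np.arctan2(q[0][1],q[0][0])).round(2),q[1].round(4))
yaw=np.mean([(np.degrees(np.arctan2(q[0][1],q[0][0]))+90)%180-90 for q in out[:2]])
a=np.radians(yaw);X=np.array([np.cos(a),np.sin(a)]);Y=np.array([-X[1],X[0]])
yc=np.mean([q[1]@Y for q in out[:2]]);w=abs(out[0][1]@Y-out[1][1]@Y)
xs=out[2][1]@X+.150
print("yaw",yaw,"width",w,"origin",X*xs+Y*yc)
# dark lines at mid gray
g=im[:,:,:].mean(2)
for row in (220,235,250):
    seg=g[row,260:385];i=np.argsort(seg)[:6]+260;q=XY(np.sort(i),np.full(6,row));print(row,np.sort(i),(q@Y-yc).round(4))
# wedge
k=(P[:,2]>.185-.02)&(P[:,2]<.26)
yel=(hsv[:,0]>18)&(hsv[:,0]<32)&(hsv[:,1]>150)&(P[:,2]>.14)
q=P[yel];print("yel",yel.sum(),q.min(0),q.max(0)); A=np.c_[q,np.ones(len(q))]
s=np.linalg.lstsq(np.c_[q[:,:2]@X,q[:,:2]@Y,np.ones(len(q))],q[:,2],rcond=None)[0];print("slope dz/dx,dz/dy",s)
o=np.array([0.43973,-0.2202]);print("yel lateral range rel tcp",np.percentile(q[:,:2]@Y-o@Y,[1,50,99]),"x",np.percentile(q[:,:2]@X-o@X,[1,99]))
reg=(u>285)&(u<355)&(v>265)&(v<420)&(P[:,2]>.14)&~yel;q=P[reg]
h=np.histogram(q[:,2],bins=np.arange(.14,.26,.005));print(h[0])
t=q[q[:,2]>np.percentile(q[:,2],60)-.004];print("blocktop z",np.percentile(q[:,2],[10,50,90]))
E
```

```text
base z 0.011525188712498913
base rect ((448.8480224609375, -217.8971710205078), (252.5303955078125, 160.3647918701172), 13.923975944519043) [[307.0, -170.5], [345.6000061035156, -326.1000061035156], [590.7000122070312, -265.29998779296875], [552.0999755859375, -109.69999694824219]]
13.73 [ 0.4881 -0.2896]
13.6 [ 0.4532 -0.1354]
-14.02 [ 0.4    -0.2433]
yaw 13.664539 width 0.15815875 origin [ 0.5426768  -0.19499901]
220 [294 295 296 348 349 350] [-0.0219 -0.0212 -0.0204  0.0204  0.0212  0.022 ]
235 [294 295 296 297 348 349] [-0.0221 -0.0214 -0.0205 -0.0197  0.0206  0.0216]
250 [295 296 297 347 348 349] [-0.0214 -0.0207 -0.0199  0.0204  0.0213  0.022 ]
yel 3547 [ 0.42767628 -0.23216039  0.15365806] [ 0.51991058 -0.18347416  0.24368713]
slope dz/dx,dz/dy [-0.88595756 -0.0221001   0.54044607]
yel lateral range rel tcp [-0.01975342 -0.00043661  0.01869884] x [-0.01026764  0.07960372]
[   0    7  205  249  277  297  345  395  402  449  532 6062   63    1
    0    0    0    0    0    0    0    0    0]
blocktop z [0.16819093 0.19701325 0.19813777]
```

```bash
python3 - <<'E'
from h import *
a=np.radians(13.66);X=np.array([np.cos(a),np.sin(a)]);Y=np.array([-X[1],X[0]])
z=np.load("wrist2.npz");im,d,T=z["im"],z["d"],z["T"];cal=eyes.calibration("wrist");cal["world_from_camera"]=T
tcp=np.array([0.43973,-0.2202])
P,u,v=cloud(cal,d);x=P[:,:2]@X;y=P[:,:2]@Y
yc=np.array([0.5427,-0.1950])@Y
# near edge: per-column step in z
E=[]
m=(abs(y-yc)<.07)&(v<330)
for c in range(230,420,5):
    k=m&(u==c);b=k&(P[:,2]>.007)&(P[:,2]<.02);
    g=im[:,c].mean(1)
    xb=np.sort(x[b]); 
    if len(xb)>10:
        # start of dense run
        i=next((i for i in range(len(xb)-8) if xb[i+8]-xb[i]<.012),0);E.append(xb[i])
print("near edge x",np.percentile(E,[10,50,90]), "-> origin x", np.median(E)+.15)
t=(u>280)&(u<360)&(P[:,2]>.193)&(P[:,2]<.201)
R=cv2.minAreaRect((P[t][:,:2]*1000).astype(np.float32));print(R,"block rel tcp", np.array(R[0])/1000@X-tcp@X,np.array(R[0])/1000@Y-tcp@Y,np.percentile(x[t]-tcp@X,[1,99]))
# plate from top0
q=np.load("top0.npz");ct=eyes.calibration("top");Pt,ut,vt=cloud(ct,q["d"]);h=cv2.cvtColor(q["im"],cv2.COLOR_BGR2HSV)[vt,ut].astype(int)
b=(h[:,0]>95)&(h[:,0]<125)&(h[:,1]>120)&(Pt[:,0]>.5)&(Pt[:,0]<.75)&(Pt[:,1]>-.33)&(Pt[:,1]<-.05)&(Pt[:,2]>.02)&(Pt[:,2]<.036)
xx=Pt[b][:,:2]@X;yy=Pt[b][:,:2]@Y;print("plate x",np.percentile(xx,[0,1,3,99]),"y",np.percentile(yy,[1,99]).mean(),"yc",yc)
w=(Pt[:,2]>.007)&(Pt[:,2]<.018)&(abs(Pt[:,:2]@Y-yc)<.07)&(Pt[:,0]>.35)&(Pt[:,0]<.6);print("top near edge",np.percentile(Pt[w][:,:2]@X,[.5,1,2]))
s=np.load("scene2.npz")
print("tcp in stand XY:",tcp@X,tcp@Y-yc)
E
```

```text
near edge x [0.262858   0.35924188 0.35946776] -> origin x 0.509241877967672
((440.48052978515625, -220.8357696533203), (36.78687286376953, 26.41659927368164), 14.195568084716797) block rel tcp 0.0005791572239959852 -0.000795031395847301 [-0.01719718  0.01740334]
plate x [0.5075021  0.50852453 0.50950589 0.61256261] y -0.31697225602459134 yc -0.3176482082119822
top near edge [0.30459095 0.3334115  0.35824105]
tcp in stand XY: 0.37528950505260766 -0.00016982195208631312
```

play_rows(motion=[[[0,0.05,-4.5],[0,0,-0.01],1],[[0,0.05,-9],[0,0,-0.01],1],[[0,0.05,-12],[0,0,-0.01],1],[[0,0.05,-13],[0,0,-0.01],1],[[0,0.05,-13],[0,0,-0.01],1]])

```text
time: 4.65
eef_pos: [0.4392, -0.2182, 0.0373]
tcp_rot: [-0.001, -0.121, 0.993, 0.001]
ft_force: [0.3, -0.3, -1.9]
grip_width: 0.0234
gripper_force: 59.8
```

play_rows(motion=[[[0,0,-0.2],[0,0,0],1],[[0,0,-0.4],[0,0,0],1],[[0,0,-0.4],[0,0,0],1],[[0,0,-0.4],[0,0,0],1]])

```text
time: 5.05
eef_pos: [0.4408, -0.22, 0.0351]
tcp_rot: [0.001, -0.12, 0.993, -0.0]
ft_force: [0.3, -1.2, -2.6]
grip_width: 0.0233
gripper_force: 59.8
```

play_rows(motion=[[[0,0,-0.1],[0,0,0],1],[[0,0,-0.1],[0,0,0],1],[[0,0,-0.1],[0,0,0],1]])

```text
time: 5.35
eef_pos: [0.4401, -0.2197, 0.0332]
tcp_rot: [0.0, -0.12, 0.993, -0.0]
ft_force: [0.3, -0.5, -1.5]
grip_width: 0.0231
gripper_force: 59.8
```

play_rows(motion=[[[0,0,-0.1],[0,0,0],1],[[0,0,-0.1],[0,0,0],1],[[0,0,-0.1],[0,0,0],1]])

```text
time: 5.65
eef_pos: [0.4402, -0.2197, 0.0323]
tcp_rot: [0.0, -0.12, 0.993, -0.0]
ft_force: [-1.1, -1.3, 0.7]
grip_width: 0.0232
gripper_force: 60.4
```

play_rows(motion=[[[0.97,0.24,0],[0,0,0],1],[[1.94,0.47,0],[0,0,0],1],[[2.92,0.71,0],[0,0,0],1],[[3.89,0.94,0],[0,0,0],1],[[3.89,0.94,0],[0,0,0],1]])

```text
time: 6.15
eef_pos: [0.4812, -0.21, 0.0323]
tcp_rot: [0.001, -0.12, 0.993, -0.0]
ft_force: [3.1, 1.3, 0.6]
grip_width: 0.0231
gripper_force: 60.4
```

```bash
python3 - <<'E'
from h import *
o=r.get_obs();print(o["time"],o["eef_pos"],o["ft_force"],o["moment"])
for c in ["wrist","scene"]:
    cal=eyes.calibration(c);im,d=eyes.snapshot(c);cv2.imwrite(f"pics/{c}3.png",im);np.savez(f"{c}3.npz",im=im,d=d,T=cal["world_from_camera"])
c=cv2.imread("pics/scene3.png")[230:380,350:510];w=cv2.imread("pics/wrist3.png")
cv2.imwrite("pics/c3.png",np.hstack([cv2.resize(w,(400,300)),cv2.resize(c,(320,300))]))
E
```

```text
6.15 [ 0.48122819 -0.20999234  0.03229608] [3.12788618 1.27737181 0.64581781] [ 0.07895629 -0.28471946  0.04681419]
```

View pics/c3.png

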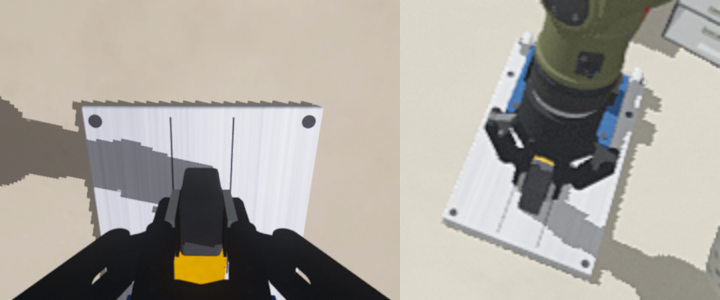

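The wedge is centred between the runway lines (171 and 233, against a block centre of about 202) and sits straight on the base.

play_rows(motion=[[[0.5,0.12,0],[0,0,0],1],[[1.0,0.24,0],[0,0,0],1],[[1.0,0.24,0],[0,0,0],1],[[1.0,0.24,0],[0,0,0],1]])

```text
time: 6.65
eef_pos: [0.489, -0.2079, 0.0323]
tcp_rot: [0.0, -0.12, 0.993, 0.0]
ft_force: [-0.5, -0.1, 1.5]
grip_width: 0.0233
gripper_force: 60.7
```

play_rows(motion=[[[0.3,0.07,0],[0,0,0],1],[[0.6,0.14,0],[0,0,0],1],[[0.6,0.14,0],[0,0,0],1],[[0.6,0.14,0],[0,0,0],1]])

```text
time: 7.05
eef_pos: [0.4937, -0.2067, 0.0323]
tcp_rot: [-0.001, -0.12, 0.993, -0.0]
ft_force: [-4.5, -1.9, 6.5]
grip_width: 0.0233
gripper_force: 61.1
```

play_rows(motion=[[[0.3,0.07,0],[0,0,0],1],[[0.6,0.14,0],[0,0,0],1],[[0.6,0.14,0],[0,0,0],1],[[0.6,0.14,0],[0,0,0],1]])

```text
time: 7.45
eef_pos: [0.4979, -0.2057, 0.0323]
tcp_rot: [-0.003, -0.119, 0.993, -0.001]
ft_force: [-10.7, -2.4, 12.1]
grip_width: 0.023
gripper_force: 61.8
```

```bash
cat > meas.py <<'E'
from h import *
import sys
n=sys.argv[1]
o=r.get_obs();print(o["time"],o["eef_pos"],o["ft_force"],"standx tcp",o["eef_pos"][0]*.9717+o["eef_pos"][1]*.2362-.5092)
a=np.radians(13.66);X=np.array([np.cos(a),np.sin(a)]);Y=np.array([-X[1],X[0]]);O=X*.5092+Y*-.3176
for c in ("scene","top"):
    f=np.load(c+"0.npz");cal=eyes.calibration(c)
    im,d=eyes.snapshot(c);cv2.imwrite(f"pics/{c}{n}.png",im)
    def plate(im,d):
        P,u,v=cloud(cal,d);h=cv2.cvtColor(im,cv2.COLOR_BGR2HSV)[v,u].astype(int)
        x=(P[:,:2]-O)@X;y=(P[:,:2]-O)@Y
        b=(h[:,0]>95)&(h[:,0]<125)&(h[:,1]>120)&(x>0)&(x<.11)&(abs(y)<.06)&(P[:,2]>.02)&(P[:,2]<.045)
        m=np.full(d.shape,np.nan);m[v[b],u[b]]=P[b,2];k=np.zeros(d.shape);k[v[b],u[b]]=x[b];return m,k
    m0,k0=plate(f["im"],f["d"]);m1,k1=plate(im,d)
    g=~np.isnan(m0)&~np.isnan(m1);dz=(m1-m0)[g];arm=.11-k1[g]
    if len(dz)>5: print(c,len(dz),"median dz mm",np.median(dz)*1e3,"lip lift mm",np.median(dz/np.maximum(arm,.02))*110, "lsq",(dz*arm).sum()/(arm**2).sum()*110)
E
python3 meas.py 4
```

```text
7.45 [ 0.49794672 -0.20570154  0.03227374] [-10.69818691  -2.41929633  12.14305807] standx tcp -0.07393187608649471
scene 221 median dz mm 0.29419924763574024 lip lift mm 0.5481191393020873 lsq 0.6863328078529303
top 746 median dz mm 0.35559990367206584 lip lift mm 0.5615494301444971 lsq 0.6937958019506574
```

play_rows(motion=[[[0.3,0.07,0.05],[0,0,0],1],[[0.6,0.14,0.1],[0,0,0],1],[[0.6,0.14,0.1],[0,0,0],1],[[0.6,0.14,0.1],[0,0,0],1]])

```text
time: 7.95
eef_pos: [0.5049, -0.2036, 0.0325]
tcp_rot: [-0.002, -0.12, 0.993, 0.0]
ft_force: [-5.5, -1.1, 0.8]
grip_width: 0.0233
gripper_force: 60.5
```

play_rows(motion=[[[0.2,0.05,0.05],[0,0,0],1],[[0.4,0.1,0.05],[0,0,0],1],[[0.4,0.1,0.05],[0,0,0],1],[[0.4,0.1,0.05],[0,0,0],1]])

```text
time: 8.35
eef_pos: [0.5101, -0.2023, 0.033]
tcp_rot: [-0.001, -0.12, 0.993, 0.0]
ft_force: [-3.2, -0.9, -3.7]
grip_width: 0.0232
gripper_force: 59.7
```

```bash
python3 meas.py 5
```

```text
8.35 [ 0.51011714 -0.202314    0.03297328] [-3.15657001 -0.91004078 -3.74320554] standx tcp -0.061305740474290826
scene 175 median dz mm 1.4313927683706762 lip lift mm 2.9266052162795533 lsq 2.82980209598618
top 671 median dz mm 1.3243246555318944 lip lift mm 2.215684581683316 lsq 2.593014506097341
```

play_rows(motion=[[[0,0,-0.08],[0,0,0],1],[[0,0,-0.08],[0,0,0],1],[[0,0,-0.08],[0,0,0],1],[[0,0,-0.08],[0,0,0],1]])

```text
time: 8.85
eef_pos: [0.511, -0.2025, 0.0328]
tcp_rot: [0.0, -0.12, 0.993, 0.0]
ft_force: [-2.0, 1.1, -4.1]
grip_width: 0.0233
gripper_force: 59.6
```

```bash
python3 meas.py 6; python3 - <<'E'
import cv2,numpy as np
a=cv2.imread("pics/scene6.png")[220:380,350:510];b=cv2.imread("pics/scene0.png")[220:380,350:510]
cv2.imwrite("pics/c6.png",cv2.resize(np.hstack([b,a]),(800,400)))
E
```

```text
8.85 [ 0.51097464 -0.20245404  0.03280924] [-2.02850426  1.08557802 -4.13058643] standx tcp -0.06050559005818379
scene 174 median dz mm 1.5280546573974707 lip lift mm 2.73005808000687 lsq 2.988644743879252
top 677 median dz mm 1.0057772522780173 lip lift mm 1.9949101818874468 lsq 2.5545660696886063
```

View pics/c6.png

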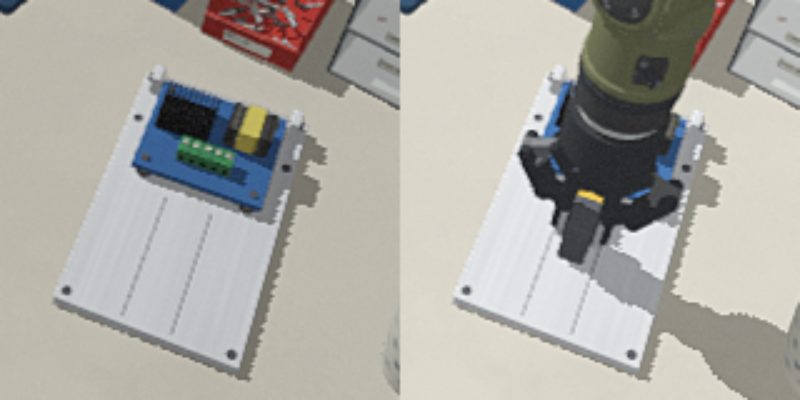

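play_rows(motion=[[[0,0,-0.06],[0,0,0],1],[[0,0,-0.06],[0,0,0],1],[[0,0,-0.06],[0,0,0],1],[[0,0,-0.06],[0,0,0],1]])

```text
time: 9.35
eef_pos: [0.5111, -0.2026, 0.0324]
tcp_rot: [0.0, -0.12, 0.993, 0.0]
ft_force: [-4.0, 0.5, -1.8]
grip_width: 0.0229
gripper_force: 59.8
```

play_rows(motion=[[[0,0,-0.05],[0,0,0],1],[[0,0,-0.05],[0,0,0],1],[[0,0,-0.05],[0,0,0],1],[[0,0,-0.05],[0,0,0],1]])

```text
time: 9.75
eef_pos: [0.511, -0.2026, 0.0323]
tcp_rot: [0.0, -0.12, 0.993, -0.0]
ft_force: [-5.9, 2.3, 2.7]
grip_width: 0.0228
gripper_force: 60.5
```

```bash
python3 meas.py 7
```

```text
9.75 [ 0.51103046 -0.2026185   0.03227839] [-5.87222727  2.30591001  2.69413127] standx tcp -0.060490191203415034
scene 173 median dz mm 1.369161762678317 lip lift mm 2.364199504209381 lsq 3.0358255273588286
top 678 median dz mm 1.1298855603254498 lip lift mm 2.150579300785694 lsq 2.3387734409685774
```

```bash
python3 -c "
from cell import workorder
print(workorder.hand_in())"
```

```text
the job is handed in; nothing more can be done
None
```

The job is handed in: the wedge sits flat on the base, centred under the free edge and still gripped, with the plate lifted about 2.5–3 mm (camera estimates ran from about 2.2 to 3.0 mm).

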